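# Load the analyser's reagent bay under its sprung bail

## Robot

A 6-joint arm with a two-finger parallel gripper is mounted at the origin on the work surface. World frame = base frame: x ahead of the robot, y to its left, z up, the work surface at z = 0. Lengths are in mm, angles in degrees, forces in N, time in s.
With the tool pointing down it reaches from about 350 to 850 mm from the base axis. Payload 8.1 kg.
Tool frame: the origin (TCP) lies on the centre line of the jaws, within the pads' length; the fingertips stand 19 mm ahead of it and the grasp point (between the pads) is the TCP; z points along the fingers, y is the line along which they close (so a half turn about z gives the same grasp; the last joint's range is limited). The gripper opens to 85 mm and grips with 20 to 120 N. Pads are 22 mm wide; open, the fingers measure 114 mm over their backs; the gripper's body (76 mm by 85 mm) begins 54 mm behind the grasp point. The pads swing forward as they close: fully open they stand 13 mm farther back than shut.
Start: joints at [-71.929, 7.471, 85.268, -0, 87.261, -4.893], TCP at [234.113, -552.446, 250.292] pointing down, gripper open.
Joint ranges: [-169.43, 169.43], [-51.17, 129.36], [1.28, 143.12], [-76.62, 256.62], [0, 156.53], [-152.29, 152.29]. Speed limits (degrees/s): [136.94, 136.94, 159.86, 180, 180, 180].

## Interface

Orientations are given as [roll, pitch, yaw] about the fixed x, y, z axes, in that order (R = Rz(yaw) Ry(pitch) Rx(roll)).
In Python, from bench import r gives the robot as it stands. The module is installed in compiled form; this text tells all that it offers.
- The arm moves only by the tool servo_tool, never from a script. Its arguments are lists of equal length, an entry for each row: "fingers": the finger opening in m, from 0 to 0.0854; "linear": the shift along the tool's x, y, z in m, a list of three; "rotation": the turn, a rotation vector about the tool's x, y, z in degrees, a list of three. A call has 1 to 10 rows; each row is the pose to reach, as a shift and turn from the pose commanded when the call began, along the tool's axes at that moment; what a row does not reach only later rows make up. A row lasts 1/10 s, in which the tool goes at most 50 mm and 8.59 degrees, less where a joint would pass 70% of its speed; a pose out of reach is approached as far as the arm can. A call with a gripper value outside its range is refused whole. The fingers move at their own pace and stop on an object; "force" is the grip in N (left out, the last holds). Time passes only in rows, so rows that repeat a pose let the fingers close. It gives the time, the measured TCP pose, the force, the opening and the grip force at its end, in the units of the state.
- r.sense(): the state, without advancing time (a new reading comes with each control period).
- r.snapshot(name): name is "scene" or "top"; returns a dict with "frame" (420x560x3 uint8, red, green, blue), "fx", "fy", "cx", "cy" (pixels), "camera_from_world" (4x4, takes a point from world to camera coordinates). Camera axes: x right, y up, looking along -z (the intrinsics and any distortion apply to the point x, -y, -z); pixel columns grow to the right and rows downward; lengths in mm; the calibration is good to about 2 mm. A picture is of the moment at which its call begins. There is no depth.
- r.hand_in(): hands the job in; it is judged then, once.
The state is a dict: "time": time; "joint_pos": joint angles; "qd": joint speeds; "joint_efforts": joint torques, N m; "tool_pos": TCP position; "tcp_rot": TCP orientation; "ft_force": force on the tool from outside, world axes, zero at the start; "wrist_torque": the same for the moment, N m; "finger_gap": finger opening in mm; "grip_force": force on a finger pad.
Only numpy, scipy, OpenCV 4.12 (cv2) and the standard library are available. Lean on these libraries where they do the work, as an engineer would, in place of code of your own. Each camera call takes 0.05 s, during which the arm holds its last target. There are 200 camera calls.

## Task

Load the reagent bay: push the sprung bail over until it snaps to its open stop, then try every cassette's shutter by squeezing its blue grip towards the grey rest. Stand each cassette whose shutter runs freely in a bay lane of its own, shutter fully open, and stand each one whose shutter binds in the yellow tray, its shutter left where it jammed. With all the good ones loaded, push the bail back over until it snaps shut above them, and leave the bottle, jar and tip box where they are.

Things in the scene. Friction and masses are not known exactly. Their poses are not given: they have to be found in the camera images.
- bay: cream loading bay, fixed; origin at the centre of its underside. Deck 280 (x) x 200 (y) mm, top at z = 6 mm. Three lanes for one cassette each: centres x = -66, 0, +66 mm, y = 0; 60 mm wide (x), 134 mm long (y), walls 6 mm thick, top at z = 21 mm. Cassettes stand lengthwise along y, either way round. Bail hinge: axis along x at y = +85, z = 25 mm; brackets at x = +-130, top z = 40 mm
- bail (a joint): angle (rad) of the sprung U-shaped wire bail. 0 = closed, on its stop, leaning 0.9 rad from upright over the bay (to the bay's -y); 0.9 = upright = over-centre; 1.6 = open, on the other stop, leaning to +y. The spring drives it away from upright: about 8 N sideways at the bar moves it off the closed stop, 5 N off the open one, fading to nothing upright; past that it snaps over by itself
- bail_bar (a point): middle of the bail's cross bar, with a red sleeve 150 mm long, 14 mm thick (x axis along the bar). Legs 120 mm long, 226 mm apart. In the bay's frame: y = -9, z = 100 mm closed; y = 85, z = 145 upright; y = 162, z = 117 open. Closed, it clears a cassette standing in a lane by 10 mm
- reject: fixed yellow reject tray, open-topped, 152 (x) x 182 (y) x 28 mm high, wall and floor 5 mm thick; origin at the centre of its underside. Two cassettes fit side by side, lengthwise along x
- cassette_a_mid (a point): reagent cassette, may be absent: white box, green band, 110 (x) x 40 (y) x 45 mm high, 0.25-0.5 kg; all look alike. Point: centre of the box, 22.5 mm above its underside, z up. On top, each 10 mm thick (x) and 26 mm wide (y), tops 53.5 mm above this point: a fixed grey finger rest at x = -10 mm and the shutter's blue grip, at x = +46 mm when shut, sliding to -x. Box top: 25.5 mm above this point
- shutter_a (a joint): travel (m) of that cassette's shutter: 0 = shut, 0.036 = fully open (rest and grip then measure 30 mm over their outer faces, 66 mm when shut). Slides with about 1 N and stays where left. A faulty one binds: it stops dead 10 to 24 mm along and no push takes it further
- cassette_b_mid (a point): reagent cassette, may be absent; built like cassette_a. It can be carried by rest and grip pinched together from above, or by its 40 mm wide sides
- shutter_b (a joint): as shutter_a, for this cassette
- cassette_c_mid (a point): reagent cassette, may be absent; built like cassette_a. It can be carried by rest and grip pinched together from above, or by its 40 mm wide sides
- shutter_c (a joint): as shutter_a, for this cassette
- cassette_d_mid (a point): reagent cassette, may be absent; built like cassette_a. It can be carried by rest and grip pinched together from above, or by its 40 mm wide sides
- shutter_d (a joint): as shutter_a, for this cassette
- cassette_e_mid (a point): reagent cassette, may be absent; built like cassette_a. It can be carried by rest and grip pinched together from above, or by its 40 mm wide sides
- shutter_e (a joint): as shutter_a, for this cassette
- buffer: bystander: clear bottle with blue cap, 64 mm across, 130 mm high; origin at its base
- jar: bystander: amber jar with red cap, 60 mm across, 75 mm high; origin at its base
- tipbox: bystander: blue box of pipette tips, 85 x 125 x 49 mm; origin at its base

How it is judged (in metres and radians):
On the way, in this order (a step that is already met when the one before it is completed fails the run):
1. the bail is snapped over to its open stop (value of joint bail above 1.5 rad), for 0.2 s.
2. with the bail still open, every cassette whose shutter runs freely stands in a bay lane with its shutter fully open (x of cassette_a_mid in the frame of bay between -0.098 and 0.098 m and y of cassette_a_mid in the frame of bay between -0.03 and 0.03 m and z of cassette_a_mid in the frame of bay between 0.022 and 0.034 m and angle between each of cassette_a_mid, cassette_c_mid, cassette_e_mid's own z axis and vertical below 0.12 rad and value of joint each of shutter_a, shutter_c, shutter_e above 0.031 m and linear speed of each of cassette_a, cassette_c, cassette_e below 0.02 m/s and x of cassette_c_mid in the frame of bay between -0.098 and 0.098 m and y of cassette_c_mid in the frame of bay between -0.03 and 0.03 m and z of cassette_c_mid in the frame of bay between 0.022 and 0.034 m and x of cassette_e_mid in the frame of bay between -0.098 and 0.098 m and y of cassette_e_mid in the frame of bay between -0.03 and 0.03 m and z of cassette_e_mid in the frame of bay between 0.022 and 0.034 m and value of joint bail above 1.4 rad), for 0.2 s.
3. the bail is snapped back to its closed stop over the bay (value of joint bail below 0.1 rad), for 0.2 s.
At the end, for the whole second after the job is handed in: Bail closed (within 0.1 rad). Every free-running cassette upright on the deck in a bay lane (within 30 mm of mid-length), shutter open 31 mm or more. Every binding cassette upright on the tray floor, shutter within 5 mm of its jam. All at rest (value of joint bail below 0.1 rad and x of cassette_a_mid in the frame of bay between -0.098 and 0.098 m and y of cassette_a_mid in the frame of bay between -0.03 and 0.03 m and z of cassette_a_mid in the frame of bay between 0.022 and 0.034 m and angle between each of cassette_a_mid, cassette_c_mid, cassette_e_mid's own z axis and vertical below 0.12 rad and value of joint each of shutter_a, shutter_c, shutter_e above 0.031 m and linear speed of each of cassette_a, cassette_c, cassette_e, cassette_b, cassette_d below 0.02 m/s and x of cassette_c_mid in the frame of bay between -0.098 and 0.098 m and y of cassette_c_mid in the frame of bay between -0.03 and 0.03 m and z of cassette_c_mid in the frame of bay between 0.022 and 0.034 m and x of cassette_e_mid in the frame of bay between -0.098 and 0.098 m and y of cassette_e_mid in the frame of bay between -0.03 and 0.03 m and z of cassette_e_mid in the frame of bay between 0.022 and 0.034 m and x of cassette_b_mid in the frame of reject between -0.07 and 0.07 m and y of cassette_b_mid in the frame of reject between -0.085 and 0.085 m and z of cassette_b_mid in the frame of reject between 0.015 and 0.036 m and angle between each of cassette_b_mid, cassette_d_mid's own z axis and vertical below 0.2 rad and value of joint shutter_b above 0.008 m and x of cassette_d_mid in the frame of reject between -0.07 and 0.07 m and y of cassette_d_mid in the frame of reject between -0.085 and 0.085 m and z of cassette_d_mid in the frame of reject between 0.015 and 0.036 m and value of joint shutter_d above 0.015 m); the robot touches nothing.
It fails at once if the bottle is knocked over or pushed more than 40 mm (distance of buffer from where it was at the start of the episode above 0.04 m or angle between buffer's own z axis and vertical above 0.5 rad).
It fails at once if the jar is knocked over or pushed more than 40 mm (distance of jar from where it was at the start of the episode above 0.04 m or angle between jar's own z axis and vertical above 0.5 rad).
It fails at once if the tip box is knocked over or pushed more than 40 mm (distance of tipbox from where it was at the start of the episode above 0.04 m or angle between tipbox's own z axis and vertical above 0.5 rad).
Of cassette_a, cassette_b, cassette_c, cassette_d, cassette_e only 4 to 5 are there at a start; the rules pass over those that are not, and their reading is None.
At some moment in a run one of cassette_a, cassette_b, cassette_c, cassette_d, cassette_e may be knocked a few centimetres aside while the robot is not near it.
It also fails if it takes over 210 s, if anything falls off the work surface, if the arm or the gripper's body presses on something with over 40 N, if the wrist force passes 120 N, or if a joint passes its speed limit or range.

## Working session

There is one attempt and no reset: what is moved stays moved. The work goes in short steps, Python scripts to look and compute and a tool call to move; the robot and the scene stay as the last step left them, time stands still between calls to the robot, and variables do not carry over. Pictures are saved under pics/ and viewed, at most 14 in all, crops included, and the job is handed in when it is done.

Besides the shell and the picture viewer there is one more tool, called after "Emit:" by a JSON object that holds its "fn" and its "kwargs", one argument or row to a line. servo_tool: Moves the arm, as the interface text tells. Its arguments: {"type":"object","properties":{"fingers":{"type":"array","items":{"type":"number"}},"linear":{"type":"array","items":{"type":"array","items":{"type":"number"}}},"rotation":{"type":"array","items":{"type":"array","items":{"type":"number"}}},"force":{"type":"number"}},"required":["fingers","linear","rotation"]}

```bash
mkdir -p pics; cat > h.py <<'E'
import numpy as np, cv2
from bench import r
def snap(n,save=None):
    s=r.snapshot(n)
    if save: cv2.imwrite(f'pics/{save}.png',s['frame'][:,:,::-1])
    return s
def ray(s,u,v):
    M=np.array(s['camera_from_world']);R=M[:3,:3];t=M[:3,3]
    d=R.T@np.array([(u-s['cx'])/s['fx'],-(v-s['cy'])/s['fy'],-1.]);return -R.T@t,d
def onz(s,u,v,z):
    o,d=ray(s,u,v);return o+d*(z-o[2])/d[2]
def proj(s,p):
    M=np.array(s['camera_from_world']);c=M[:3,:3]@np.array(p,float)+M[:3,3]
    return np.array([s['cx']+s['fx']*c[0]/-c[2],s['cy']-s['fy']*c[1]/-c[2]])
E
python3 - <<'E'
from h import *
a=snap('top','t0');b=snap('scene','s0')
for s in(a,b):print({k:v for k,v in s.items() if k!='frame'}, ray(s,280,210))
print(r.sense())
E
```

```text
{'fx': 495.91870444156996, 'fy': 495.91870444156996, 'cx': 270.1052945716172, 'cy': 204.84864580578565, 'camera_from_world': array([[ 2.58471774e-02, -9.99656301e-01, -4.38204907e-03,
        -3.91831474e+00],
       [ 9.95880076e-01,  2.53679092e-02,  8.70594190e-02,
        -5.37224036e+02],
       [-8.69183334e-02, -6.61423561e-03,  9.96193483e-01,
        -1.32125409e+03],
       [ 0.00000000e+00,  0.00000000e+00,  0.00000000e+00,
         1.00000000e+00]])} (array([4.20270787e+02, 9.72196676e-01, 1.36297796e+03]), array([ 0.07708934, -0.01359469, -0.99718524]))
{'fx': 520.5106640033802, 'fy': 520.5106640033802, 'cx': 280.1730211593664, 'cy': 209.242879328811, 'camera_from_world': array([[ 8.23414098e-01,  5.67440940e-01, -5.46786831e-05,
        -4.58023626e+02],
       [-4.91860769e-01,  7.13787681e-01,  4.98578108e-01,
         2.44742799e+02],
       [ 2.82952659e-01, -4.10509348e-01,  8.66844777e-01,
        -1.57722572e+03],
       [ 0.00000000e+00,  0.00000000e+00,  0.00000000e+00,
         1.00000000e+00]])} (array([ 943.80270253, -562.25893871, 1245.16142868]), array([-0.28251092,  0.40928247, -0.86756998]))
{'time': 0.1, 'joint_pos': array([-7.19285219e+01,  7.51312413e+00,  8.53243702e+01,  2.08087064e-04,
        8.72600321e+01, -4.89307321e+00]), 'qd': array([ 0.0165296 , -0.09517809, -0.18341444, -0.05874834,  0.03325631,
       -0.04425857]), 'joint_efforts': array([ 8.16642387e-04, -5.70953679e+01, -5.01940870e+01, -2.42214328e-04,
        8.11583275e-03,  1.72490229e-05]), 'tool_pos': array([ 233.97370967, -551.99489335,  249.3121096 ]), 'tcp_rot': array([-1.79902847e+02, -8.52572791e-03,  2.29645339e+01]), 'ft_force': array([-0.00213347,  0.3973869 ,  0.16757998]), 'wrist_torque': array([-0.02362746, -0.00103396, -0.01277011]), 'grip_force': 0.0, 'finger_gap': 85.64809369708283}
```

View pics/t0.png

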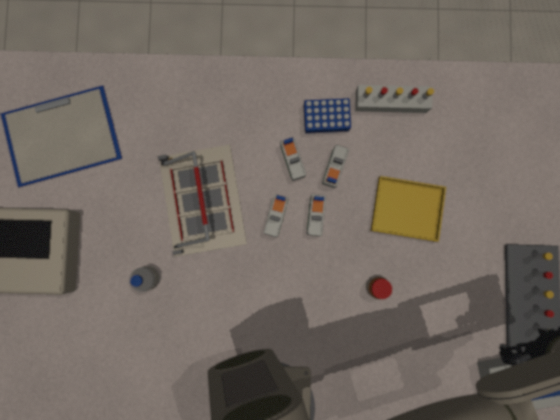

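View pics/s0.png

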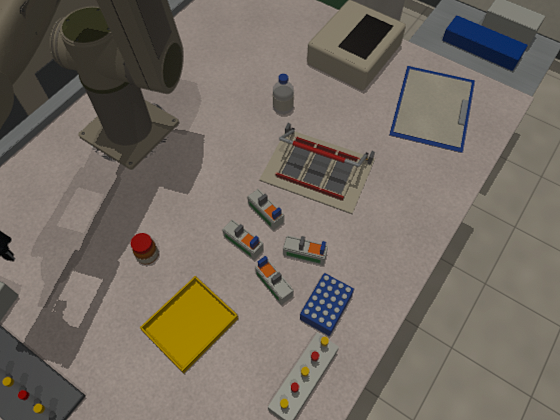

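The top view shows the bay at about (202,200), with its bail closed. There are four cassettes at about (292,158), (335,167), (276,216) and (316,216), and the tray is at (408,209). The scene view agrees. I'll enlarge the middle of the top view.

```bash
python3 - <<'E'
import cv2,numpy as np
t=cv2.imread('pics/t0.png');s=cv2.imread('pics/s0.png')
a=cv2.resize(t[135:245,255:355],None,fx=4,fy=4,interpolation=cv2.INTER_CUBIC)
b=cv2.resize(t[140:260,155:250],None,fx=3.6,fy=3.6,interpolation=cv2.INTER_CUBIC)
h=max(a.shape[0],b.shape[0])
P=lambda i:np.pad(i,((0,h-i.shape[0]),(0,0),(0,0)))
cv2.imwrite('pics/c0.png',np.clip(np.hstack([P(a),P(b)])*1.4,0,255))
hs=cv2.cvtColor(t,cv2.COLOR_BGR2HSV)
for n,lo,hi in[('blue',(105,100,40),(130,255,255)),('orange',(5,120,120),(18,255,255)),('red',(172,110,60),(180,255,255)),('yellow',(20,150,100),(32,255,255)),('cream',(12,25,150),(30,90,255))]:
    m=cv2.inRange(hs,lo,hi);k,l,st,c=cv2.connectedComponentsWithStats(m)
    for i in range(1,k):
        if st[i,4]>12 and 110<c[i][1]<330: print(n,st[i],c[i].round(1))
E
```

```text
blue [  2  87 119  99 630] [ 66.6 143.8]
blue [304 100  46  32 532] [324.4 119.4]
blue [285 139   7   4  19] [288.  140.4]
blue [328 178   8   5  21] [331.4 180. ]
blue [277 196   8   4  18] [280.5 197.5]
blue [315 197   8   3  19] [318.6 197.9]
blue [131 275  11  11  96] [135.9 280.3]
orange [284 143  12  12  97] [289.9 148.8]
orange [328 168  11  10  80] [333.2 172.9]
orange [273 200  12  12  97] [278.2 205.5]
orange [313 202  10  10  94] [317.5 206.2]
yellow [ 372  178   70   63 3444] [406.8 208.5]
yellow [545 253   7   6  31] [548.1 255.9]
yellow [546 292   7   6  30] [549.  294.1][ WARN:0@0.025] global loadsave.cpp:1063 imwrite_ Unsupported depth image for selected encoder is fallbacked to CV_8U.
```

View pics/c0.png

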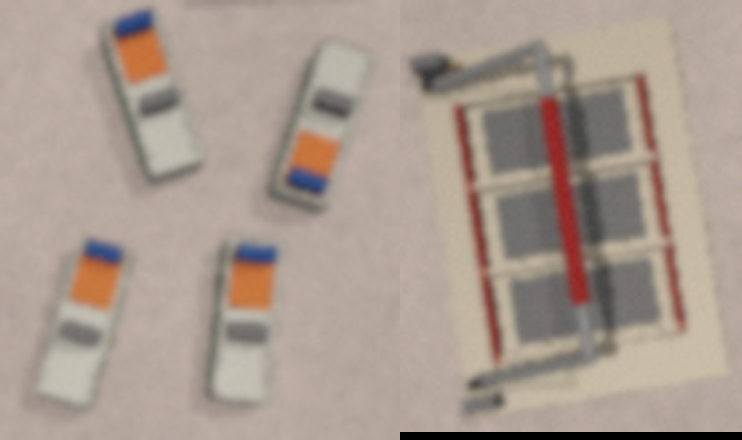

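The enlarged crop shows each cassette with its blue grip at one end and its grey rest near the middle. The bay's hinge brackets are on the image-left (world +y) side, so the bail opens towards +y. Next I'll measure the poses.

```bash
cat >> h.py <<'E'
def cass(s,pr=True):
    """blue grip + orange plate + dark rest -> [mid xy, yaw deg of cassette +x, rest-grip distance]"""
    f=s['frame'][:,:,::-1].copy();hs=cv2.cvtColor(f,cv2.COLOR_BGR2HSV)
    def blobs(m,lo,hi):
        k,l,st,c=cv2.connectedComponentsWithStats(m);return [c[i] for i in range(1,k) if lo<=st[i,4]<=hi]
    B=blobs(cv2.inRange(hs,(105,100,40),(130,255,255)),8,60)
    O=blobs(cv2.inRange(hs,(5,120,110),(18,255,255)),15,150)
    out=[]
    g=hs[:,:,2].astype(float)
    for b in B:
        if not O: break
        o=min(O,key=lambda o:np.hypot(*(o-b)))
        if np.hypot(*(o-b))>14: continue
        pb=onz(s,*b,75);po=onz(s,*o,48);d=(po-pb)[:2]
        # rest: darkest weighted blob beyond orange along axis b->o
        u=(o-b)/np.hypot(*(o-b));yy,xx=np.mgrid[0:420,0:560];q=np.stack([xx-o[0],yy-o[1]],-1)
        al=q@u;ac=np.abs(q@np.array([-u[1],u[0]]))
        sel=(al>3.5)&(al<18)&(ac<5)&(hs[:,:,1]<70)
        ref=np.percentile(g[sel],85);w=np.where(sel,np.clip(ref-g-25,0,None),0)
        rc=np.array([(w*xx).sum(),(w*yy).sum()])/w.sum()
        pr_=onz(s,*rc,74);v=(pb-pr_)[:2];L=np.hypot(*v);v/=L
        mid=pr_[:2]+10*v
        out.append((mid.round(1),round(np.degrees(np.arctan2(v[1],v[0])),1),round(L,1)))
        if pr: print('px',b.round(1),o.round(1),rc.round(1),'mid',out[-1][0],'yaw',out[-1][1],'rest-grip',out[-1][2],'orange local',round(float((po[:2]-mid)@v),1),round(float(np.cross(v,po[:2]-mid)),1))
    return out
def mv(p,yaw,st=None):
    """tool-axes shift (m) and turn (deg about tool z) from here to world p, yaw (mod 180 best)"""
    s=st or r.sense();y0=s['tcp_rot'][2];c,n=np.cos(np.radians(y0)),np.sin(np.radians(y0))
    d=np.array(p,float)-s['tool_pos'];t=-((yaw-y0+90)%180-90)
    print('lin',(np.array([c*d[0]+n*d[1],n*d[0]-c*d[1],-d[2]])/1000).round(4),'rotz',round(t,1),'j6',s['joint_pos'][5].round(0),'rows',max(np.linalg.norm(d)/50,abs(t)/8.59).round(1))
E
python3 - <<'E' 2>/dev/null
from h import *
s=snap('top');cass(s)
f=s['frame'][:,:,::-1].copy();hs=cv2.cvtColor(f,cv2.COLOR_BGR2HSV)
m=cv2.inRange(hs,(20,150,60),(32,255,255));m[:,470:]=0
c=max(cv2.findContours(m,0,1)[0],key=cv2.contourArea);box=cv2.boxPoints(cv2.minAreaRect(c))
P=np.array([onz(s,*q,28)[:2] for q in box]);print('tray',P.mean(0),P.tolist(),np.linalg.norm(np.diff(P,axis=0),axis=1))
red=(((hs[:,:,0]>170)|(hs[:,:,0]<6))&(hs[:,:,1]>110)).astype(np.uint8)
k,l,st,cc=cv2.connectedComponentsWithStats(red)
for i in range(1,k):
    if st[i,4]>10 and 140<cc[i][0]<260 and cc[i][1]>140:
        ys,xs=np.where(l==i);r_=cv2.minAreaRect(np.float32(np.c_[xs,ys]));bp=cv2.boxPoints(r_)
        z=100 if st[i,4]==max(st[j,4] for j in range(1,k) if 140<cc[j][0]<260 and cc[j][1]>140) else 21
        print('red',st[i,4],cc[i].round(1),onz(s,*cc[i],z).round(1),[onz(s,*q,z)[:2].round(0).tolist() for q in bp])
# deck: corners picked from crop
for q in[(668,15),(728,375),(507,415)]:
    u=155+(q[0]-400)/3.6;v=140+q[1]/3.6;print('deck corner',onz(s,u,v,6).round(1))
for b in[(544,50),(595,350)]:
    print('bar end',onz(s,155+(b[0]-400)/3.6,140+b[1]/3.6,100).round(1))
b=snap('scene');print('scene tray etc')
E
```

```text
px [288.  140.4] [289.8 148.6] [293.7 160.8] mid [660.2 -46.5] yaw 16.7 rest-grip 56.1 orange local 28.7 -1.2
px [331.2 180. ] [333.2 172.9] [337.1 160.9] mid [ 643.4 -160.7] yaw 163.9 rest-grip 53.3 orange local 18.8 1.2
px [280.5 197.5] [278.2 205.4] [274.4 218.2] mid [507.9  -5.2] yaw -14.9 rest-grip 56.3 orange local 27.2 0.4
px [318.6 197.9] [317.4 206. ] [315.9 217.9] mid [ 511.6 -111.7] yaw -6.4 rest-grip 52.6 orange local 23.9 -1.9
tray [ 536.43474223 -362.35289639] [[476.93579934411906, -261.42156394567303], [621.3589079595083, -284.18297977183096], [595.633240211717, -464.0825761819363], [451.81102140032635, -439.72446564957886]] [146.20573297 181.72967498 145.87031286]
red 24 [222.7 170.7] [627.8 141.8  21. ] [[652.0, 148.0], [652.0, 145.0], [603.0, 135.0], [602.0, 138.0]]
red 279 [200.2 195. ] [551.1 189.1 100. ] [[622.0, 210.0], [625.0, 198.0], [480.0, 169.0], [478.0, 181.0]]
red 32 [172.4 179.6] [599.7 278.3  21. ] [[626.0, 286.0], [626.0, 282.0], [572.0, 271.0], [571.0, 275.0]]
red 23 [226.7 194.4] [562.8 128.8  21. ] [[586.0, 135.0], [586.0, 132.0], [537.0, 122.0], [537.0, 125.0]]
red 30 [176.2 203.7] [533.9 265.1  21. ] [[560.0, 272.0], [561.0, 269.0], [509.0, 258.0], [508.0, 262.0]]
red 23 [230.7 218.6] [497.2 115.7  21. ] [[523.0, 122.0], [524.0, 119.0], [472.0, 109.0], [472.0, 112.0]]
red 33 [179.9 227.2] [470.5 252.4  21. ] [[498.0, 260.0], [498.0, 256.0], [444.0, 245.0], [443.0, 249.0]]
deck corner [704.9 127.3   6. ]
deck corner [429.4  72.6   6. ]
deck corner [394.9 239.    6. ]
bar end [657.5 206.6 100. ]
bar end [443.9 162.2 100. ]
scene tray etc
```

```bash
python3 - <<'E'
from h import *
mv((560,138,250),101.3)
E
```

```text
lin [ 5.694e-01 -5.083e-01 -3.000e-04] rotz -78.3 j6 -5.0 rows 15.3
```

Emit:
{"fn": "servo_tool", "kwargs": {
  "fingers": [0, 0, 0, 0, 0, 0, 0, 0, 0, 0],
  "linear": [
    [0.036, -0.032, 0],
    [0.072, -0.064, 0],
    [0.108, -0.096, 0],
    [0.144, -0.128, 0],
    [0.18, -0.16, 0],
    [0.216, -0.192, 0],
    [0.252, -0.224, 0],
    [0.288, -0.256, 0],
    [0.324, -0.288, 0],
    [0.36, -0.32, 0]
  ],
  "rotation": [
    [0, 0, -5],
    [0, 0, -10],
    [0, 0, -15],
    [0, 0, -20],
    [0, 0, -25],
    [0, 0, -30],
    [0, 0, -35],
    [0, 0, -40],
    [0, 0, -45],
    [0, 0, -50]
  ]
}}

```text
time: 1.2
tool_pos: [441.1, -115.4, 250.4]
tcp_rot: [180.0, 0.0, 73.2]
ft_force: [0.6, -1.0, 0.5]
finger_gap: 0.4
grip_force: 0.0
```

```bash
python3 - <<'E'
from h import *
mv((560,138,180),101.3);mv((560,138,105),101.3);print(r.sense()['tool_pos'])
E
```

```text
lin [0.277  0.0403 0.0704] rotz -28.1 j6 -4.0 rows 5.8
lin [0.277  0.0403 0.1454] rotz -28.1 j6 -4.0 rows 6.3
[ 441.13478446 -115.44383299  250.40196607]
```

Emit:
{"fn": "servo_tool", "kwargs": {
  "fingers": [0, 0, 0, 0, 0, 0, 0, 0, 0, 0],
  "linear": [
    [0.045, 0.007, 0],
    [0.09, 0.013, 0],
    [0.135, 0.02, 0],
    [0.18, 0.027, 0.02],
    [0.225, 0.033, 0.04],
    [0.277, 0.04, 0.07],
    [0.277, 0.04, 0.1],
    [0.277, 0.04, 0.13],
    [0.277, 0.04, 0.145],
    [0.277, 0.04, 0.145]
  ],
  "rotation": [
    [0, 0, -5],
    [0, 0, -10],
    [0, 0, -15],
    [0, 0, -20],
    [0, 0, -25],
    [0, 0, -28],
    [0, 0, -28],
    [0, 0, -28],
    [0, 0, -28],
    [0, 0, -28]
  ]
}}

```text
time: 2.2
tool_pos: [558.0, 135.3, 102.4]
tcp_rot: [-179.7, -0.0, 101.0]
ft_force: [0.6, -0.6, -0.4]
finger_gap: 0.0
grip_force: 0.0
```

Emit:
{"fn": "servo_tool", "kwargs": {
  "fingers": [0, 0, 0, 0, 0, 0, 0, 0, 0, 0],
  "linear": [
    [0.015, 0, 0],
    [0.03, 0, 0],
    [0.045, 0, -0.003],
    [0.06, 0, -0.006],
    [0.075, 0, -0.01],
    [0.09, 0, -0.015],
    [0.105, 0, -0.02],
    [0.12, 0, -0.025],
    [0.135, 0, -0.028],
    [0.145, 0, -0.03]
  ],
  "rotation": [
    [0, 0, 0],
    [0, 0, 0],
    [0, 0, 0],
    [0, 0, 0],
    [0, 0, 0],
    [0, 0, 0],
    [0, 0, 0],
    [0, 0, 0],
    [0, 0, 0],
    [0, 0, 0]
  ]
}}

```text
time: 3.2
tool_pos: [531.8, 280.2, 135.7]
tcp_rot: [-180.0, -0.0, 101.0]
ft_force: [0.4, -0.5, -0.0]
finger_gap: -0.1
grip_force: 0.0
```

```bash
python3 - <<'E' 2>/dev/null
from h import *
s=snap('top');cass(s)
f=s['frame'][:,:,::-1].copy();hs=cv2.cvtColor(f,cv2.COLOR_BGR2HSV)
red=(((hs[:,:,0]>170)|(hs[:,:,0]<6))&(hs[:,:,1]>110)).astype(np.uint8)
k,l,st,cc=cv2.connectedComponentsWithStats(red)
print([(cc[i].round(0),st[i,4]) for i in range(1,k) if st[i,4]>20])
print(proj(s,[548.4-.196*162,197+.981*162,117]))
mv((560,0,180),101.3);print(r.sense()['tool_pos'],r.sense()['ft_force'])
E
```

```text
px [288.  140.4] [289.9 148.6] [293.6 160.8] mid [660.1 -46.4] yaw 16.6 rest-grip 56.1 orange local 28.7 -1.4
px [331.2 180. ] [333.1 172.9] [337.1 160.9] mid [ 643.4 -160.7] yaw 164.0 rest-grip 53.3 orange local 18.7 1.1
px [280.5 197.5] [278.3 205.2] [274.4 218.2] mid [507.9  -5.1] yaw -15.0 rest-grip 56.3 orange local 27.6 0.3
px [318.7 197.9] [317.5 205.8] [315.9 217.9] mid [ 511.6 -111.8] yaw -6.7 rest-grip 52.8 orange local 24.3 -1.7
[(array([384.,  90.]), np.int32(30)), (array([414.,  91.]), np.int32(34)), (array([223., 171.]), np.int32(23)), (array([173., 180.]), np.int32(30)), (array([227., 195.]), np.int32(23)), (array([176., 204.]), np.int32(36)), (array([231., 219.]), np.int32(23)), (array([180., 226.]), np.int32(39)), (array([548., 275.]), np.int32(51)), (array([381., 288.]), np.int32(341)), (array([549., 313.]), np.int32(53)), (array([550., 352.]), np.int32(57))]
[132.70256755 206.23093952]
lin [-0.2814 -0.0261 -0.0442] rotz -0.2 j6 12.0 rows 5.7
[531.64446083 281.19941393 135.7751386 ] [-0.71803098  1.00403759  0.31421338]
```

```bash
python3 - <<'E' 2>/dev/null
from h import *
mv((525,-10,160),75);mv((525,-10,72),75)
E
```

```text
lin [-0.2845 -0.0624 -0.0242] rotz 26.1 j6 12.0 rows 5.8
lin [-0.2845 -0.0624  0.0638] rotz 26.1 j6 12.0 rows 6.0
```

Emit:
{"fn": "servo_tool", "kwargs": {
  "fingers": [0.085, 0.085, 0.085, 0.085, 0.085, 0.085, 0.085, 0.085, 0.085, 0.085],
  "linear": [
    [-0.03, -0.006, -0.024],
    [-0.075, -0.016, -0.024],
    [-0.12, -0.026, -0.024],
    [-0.165, -0.036, -0.024],
    [-0.21, -0.046, -0.024],
    [-0.25, -0.055, -0.024],
    [-0.284, -0.062, -0.024],
    [-0.284, -0.062, -0.024],
    [-0.284, -0.062, -0.024],
    [-0.284, -0.062, -0.024]
  ],
  "rotation": [
    [0, 0, 4],
    [0, 0, 8],
    [0, 0, 12],
    [0, 0, 16],
    [0, 0, 20],
    [0, 0, 24],
    [0, 0, 26],
    [0, 0, 26],
    [0, 0, 26],
    [0, 0, 26]
  ]
}}

```text
time: 4.25
tool_pos: [525.6, -11.5, 159.0]
tcp_rot: [-180.0, -0.0, 75.0]
ft_force: [-0.4, 0.3, -0.3]
finger_gap: 85.2
grip_force: 0.0
```

```bash
python3 - <<'E' 2>/dev/null
from h import *
s=snap('scene','s1')
mv((525,-10,72),75);print(r.sense()['finger_gap'])
p=lambda q:proj(s,q).round(0)
print('bar open exp',p([548.4-.196*162,197+.981*162,117]),'closed',p([550,188,100]))
E
```

```text
lin [ 0.0011 -0.0009  0.0871] rotz 0.1 j6 8.0 rows 1.7
84.81879737388066
bar open exp [340. 102.] closed [318. 151.]
```

View pics/s1.png

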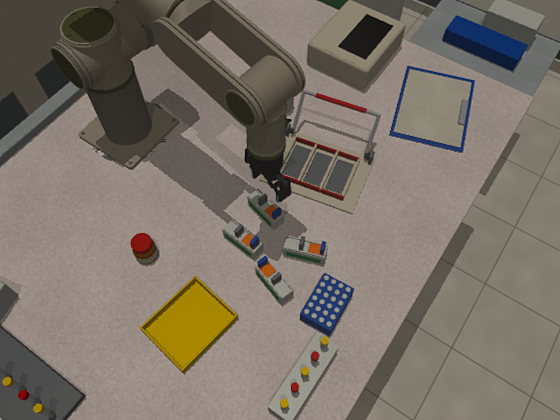

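The bail's red sleeve is at (340,102), which is where the open position should project, so the bail is open. The gripper is above the first cassette, and I'll go down and squeeze.

Emit:
{"fn": "servo_tool", "kwargs": {
  "fingers": [0.085, 0.085, 0.085, 0.085, 0.07, 0.06, 0.05, 0.04, 0.03, 0.02],
  "linear": [
    [0, 0, 0.03],
    [0, 0, 0.06],
    [0.001, -0.001, 0.087],
    [0.001, -0.001, 0.087],
    [0.001, -0.001, 0.087],
    [0.001, -0.001, 0.087],
    [0.001, -0.001, 0.087],
    [0.001, -0.001, 0.087],
    [0.001, -0.001, 0.087],
    [0.001, -0.001, 0.087]
  ],
  "rotation": [
    [0, 0, 0],
    [0, 0, 0],
    [0, 0, 0],
    [0, 0, 0],
    [0, 0, 0],
    [0, 0, 0],
    [0, 0, 0],
    [0, 0, 0],
    [0, 0, 0],
    [0, 0, 0]
  ],
  "force": 40
}}

```text
time: 5.3
tool_pos: [525.6, -11.3, 73.6]
tcp_rot: [179.9, -0.0, 75.0]
ft_force: [-7.2, 1.0, 9.8]
finger_gap: 28.7
grip_force: 39.4
```

Emit:
{"fn": "servo_tool", "kwargs": {
  "fingers": [0.0, 0.0, 0.0, 0, 0],
  "linear": [
    [0, 0, 0],
    [0, 0, 0],
    [0, 0, 0],
    [0, 0, 0],
    [0, 0, 0]
  ],
  "rotation": [
    [0, 0, 0],
    [0, 0, 0],
    [0, 0, 0],
    [0, 0, 0],
    [0, 0, 0]
  ]
}}

```text
time: 5.8
tool_pos: [525.5, -11.3, 73.5]
tcp_rot: [179.9, -0.0, 75.0]
ft_force: [-7.1, 1.7, 11.4]
finger_gap: 28.6
grip_force: 39.8
```

```bash
python3 - <<'E' 2>/dev/null
from h import *
mv((613.1,209.9,170),11.3);mv((613.1,209.9,81),11.3)
E
```

```text
lin [ 0.2363  0.0272 -0.0965] rotz 63.7 j6 8.0 rows 7.4
lin [ 0.2363  0.0272 -0.0075] rotz 63.7 j6 8.0 rows 7.4
```

Emit:
{"fn": "servo_tool", "kwargs": {
  "fingers": [0, 0, 0, 0, 0, 0, 0, 0, 0, 0],
  "linear": [
    [0, 0, -0.03],
    [0, 0, -0.065],
    [0.02, 0.002, -0.096],
    [0.05, 0.006, -0.096],
    [0.085, 0.01, -0.096],
    [0.12, 0.014, -0.096],
    [0.155, 0.018, -0.096],
    [0.19, 0.022, -0.096],
    [0.22, 0.025, -0.096],
    [0.236, 0.027, -0.096]
  ],
  "rotation": [
    [0, 0, 0],
    [0, 0, 0],
    [0, 0, 8],
    [0, 0, 16],
    [0, 0, 24],
    [0, 0, 32],
    [0, 0, 40],
    [0, 0, 48],
    [0, 0, 56],
    [0, 0, 63.7]
  ]
}}

```text
time: 6.8
tool_pos: [612.6, 211.9, 167.4]
tcp_rot: [-180.0, 0.0, 11.0]
ft_force: [-0.0, -1.5, -3.6]
finger_gap: 27.9
grip_force: 41.6
```

```bash
python3 - <<'E' 2>/dev/null
from h import *
mv((613.1,209.9,80.5),11.3);s=r.sense();print(s['tool_pos'],s['tcp_rot'],s['ft_force'],s['finger_gap'])
f=snap('scene')['frame'][80:260,200:420,::-1];cv2.imwrite('pics/s2.png',cv2.resize(f,None,fx=3.3,fy=3.3,interpolation=2))
E
```

```text
lin [0.0001 0.0021 0.0869] rotz -0.3 j6 94.0 rows 1.7
[612.58587171 211.9475967  167.36751617] [-1.79972065e+02  8.20939002e-03  1.10127342e+01] [-0.0077199  -1.53741018 -3.55011808] 27.862248791604745
```

View pics/s2.png

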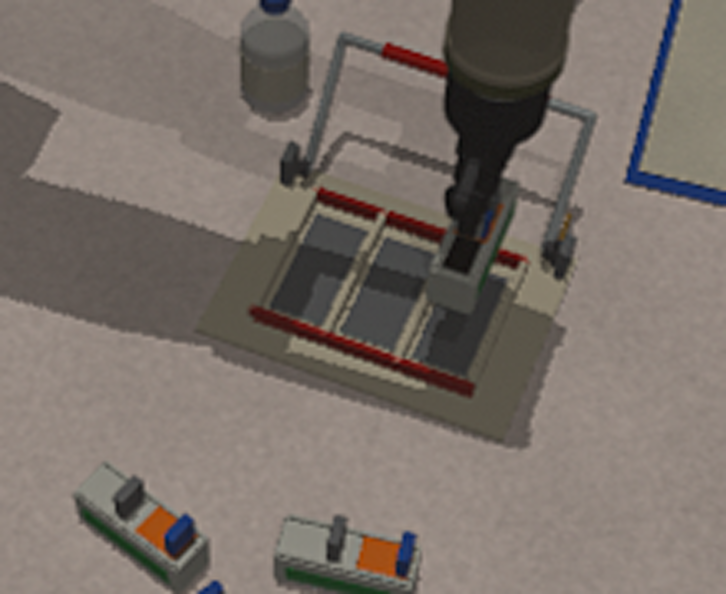

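The cassette hangs upright, aligned with the far lane at around (470,270) in the crop. I'll lower and release it.

Emit:
{"fn": "servo_tool", "kwargs": {
  "fingers": [0, 0, 0, 0, 0, 0.04, 0.05, 0.05, 0.05, 0.05],
  "linear": [
    [0, 0.002, 0.03],
    [0, 0.002, 0.06],
    [0, 0.002, 0.08],
    [0, 0.002, 0.087],
    [0, 0.002, 0.087],
    [0, 0.002, 0.087],
    [0, 0.002, 0.087],
    [0, 0.002, 0.06],
    [0, 0.002, 0.03],
    [0, 0.002, -0.02]
  ],
  "rotation": [
    [0, 0, 0],
    [0, 0, 0],
    [0, 0, 0],
    [0, 0, 0],
    [0, 0, 0],
    [0, 0, 0],
    [0, 0, 0],
    [0, 0, 0],
    [0, 0, 0],
    [0, 0, 0]
  ]
}}

```text
time: 7.85
tool_pos: [610.9, 207.1, 186.4]
tcp_rot: [180.0, 0.3, 11.3]
ft_force: [-0.3, -0.2, 0.4]
finger_gap: 50.1
grip_force: 0.0
```

```bash
python3 - <<'E' 2>/dev/null
from h import *
s=snap('top');cass(s)
mv((642.8+30,-40,170),106.7)
E
```

```text
px [288.  140.4] [289.8 148.6] [293.6 160.8] mid [660.1 -46.4] yaw 16.6 rest-grip 56.1 orange local 28.8 -1.2
px [331.2 180. ] [333.1 172.9] [337.1 160.9] mid [ 643.5 -160.6] yaw 164.1 rest-grip 53.3 orange local 18.7 1.1
px [318.6 197.9] [317.5 205.9] [316.  217.9] mid [ 511.6 -111.9] yaw -6.2 rest-grip 52.6 orange local 24.2 -2.0
lin [0.0072 0.2547 0.0297] rotz 84.6 j6 93.0 rows 9.8
```

```bash
python3 - <<'E' 2>/dev/null
from h import *
mv((677,-41,160),106.6)
E
```

```text
lin [0.0111 0.2566 0.0397] rotz 84.7 j6 93.0 rows 9.9
```

```bash
cat >> h.py <<'E'
def mv(p,yaw,st=None):
    """tool-axes shift (m) and turn (deg) to world p, yaw mod 180, keeping j6 within range"""
    s=st or r.sense();y0=s['tcp_rot'][2];c,n=np.cos(np.radians(y0)),np.sin(np.radians(y0))
    d=np.array(p,float)-s['tool_pos'];j1=np.degrees(np.arctan2(p[1],p[0]))
    j0=s['joint_pos'];dj1=j1-j0[0];opts=[]
    for k in range(-2,3):
        t=-((yaw-y0+90)%180-90)+180*k
        j6=j0[5]+dj1+t
        if abs(j6)<140: opts.append((abs(t),t,j6))
    _,t,j6=min(opts)
    print('lin',(np.array([c*d[0]+n*d[1],n*d[0]-c*d[1],-d[2]])/1000).round(4),'rotz',round(t,1),'j6 end',round(j6),'rows',max(np.linalg.norm(d)/50,abs(t)/8.59).round(1))
E
python3 - <<'E' 2>/dev/null
from h import *
mv((677,-41,160),106.6)
E
```

```text
lin [0.0111 0.2566 0.0397] rotz -95.3 j6 end -20 rows 11.1
```

Emit:
{"fn": "servo_tool", "kwargs": {
  "fingers": [0.085, 0.085, 0.085, 0.085, 0.085, 0.085, 0.085, 0.085, 0.085, 0.085],
  "linear": [
    [0.001, 0.025, 0.0],
    [0.002, 0.05, 0.0],
    [0.003, 0.075, 0.01],
    [0.004, 0.1, 0.02],
    [0.005, 0.125, 0.03],
    [0.006, 0.15, 0.04],
    [0.007, 0.175, 0.04],
    [0.008, 0.2, 0.04],
    [0.01, 0.23, 0.04],
    [0.011, 0.257, 0.04]
  ],
  "rotation": [
    [0, 0, -8],
    [0, 0, -16],
    [0, 0, -24],
    [0, 0, -32],
    [0, 0, -40],
    [0, 0, -48],
    [0, 0, -56],
    [0, 0, -64],
    [0, 0, -72],
    [0, 0, -80]
  ]
}}

```text
time: 8.9
tool_pos: [674.6, -43.7, 149.3]
tcp_rot: [179.9, 0.0, 91.6]
ft_force: [-0.4, -0.1, 0.8]
finger_gap: 85.1
grip_force: 0.0
```

```bash
python3 - <<'E' 2>/dev/null
from h import *
cass(snap('top'));
mv((677,-41,75),106.6)
E
```

```text
px [200.4 172.2] [196.5 174.7] [188.1 182.8] mid [592.  218.6] yaw -47.5 rest-grip 42.6 orange local 20.1 7.5
px [332.5 180.3] [333.8 172.9] [336.8 160.9] mid [ 643.4 -160.7] yaw 168.3 rest-grip 52.9 orange local 18.3 1.4
lin [0.007  0.0022 0.0743] rotz -14.5 j6 end -20 rows 1.7
```

Emit:
{"fn": "servo_tool", "kwargs": {
  "fingers": [0.085, 0.085, 0.085, 0.085, 0.085, 0.07, 0.055, 0.04, 0.02, 0.0],
  "linear": [
    [0.007, 0.002, 0.0],
    [0.007, 0.002, 0.0],
    [0.007, 0.002, 0.04],
    [0.007, 0.002, 0.074],
    [0.007, 0.002, 0.074],
    [0.007, 0.002, 0.074],
    [0.007, 0.002, 0.074],
    [0.007, 0.002, 0.074],
    [0.007, 0.002, 0.074],
    [0.007, 0.002, 0.074]
  ],
  "rotation": [
    [0, 0, -8],
    [0, 0, -14.5],
    [0, 0, -14.5],
    [0, 0, -14.5],
    [0, 0, -14.5],
    [0, 0, -14.5],
    [0, 0, -14.5],
    [0, 0, -14.5],
    [0, 0, -14.5],
    [0, 0, -14.5]
  ]
}}

```text
time: 9.95
tool_pos: [676.7, -35.6, 77.2]
tcp_rot: [179.8, 0.1, 105.8]
ft_force: [-5.7, -0.7, 10.1]
finger_gap: 28.3
grip_force: 40.2
```

Emit:
{"fn": "servo_tool", "kwargs": {
  "fingers": [0.0, 0.0, 0.0, 0, 0],
  "linear": [
    [0, 0, 0],
    [0, 0, 0],
    [0, 0, 0],
    [0, 0, 0],
    [0, 0, 0]
  ],
  "rotation": [
    [0, 0, 0],
    [0, 0, 0],
    [0, 0, 0],
    [0, 0, 0],
    [0, 0, 0]
  ]
}}

```text
time: 10.45
tool_pos: [676.7, -35.6, 77.2]
tcp_rot: [179.8, 0.1, 105.8]
ft_force: [-6.5, -0.2, 10.1]
finger_gap: 28.5
grip_force: 40.0
```

```bash
python3 - <<'E' 2>/dev/null
from h import *
mv((548.4,197,170),11.3);mv((536-6,-362+42,170),81.5)
E
```

```text
lin [ 0.2587 -0.0603 -0.0928] rotz -85.5 j6 end -82 rows 10.0
lin [-0.2339 -0.2184 -0.0928] rotz 24.3 j6 end -23 rows 6.7
```

Emit:
{"fn": "servo_tool", "kwargs": {
  "fingers": [0, 0, 0, 0, 0, 0, 0, 0, 0, 0],
  "linear": [
    [0, 0, -0.045],
    [0.02, 0, -0.093],
    [0.05, -0.01, -0.093],
    [0.08, -0.02, -0.093],
    [0.11, -0.03, -0.093],
    [0.14, -0.035, -0.093],
    [0.17, -0.04, -0.093],
    [0.2, -0.045, -0.093],
    [0.23, -0.05, -0.093],
    [0.259, -0.06, -0.093]
  ],
  "rotation": [
    [0, 0, 0],
    [0, 0, -8.5],
    [0, 0, -17],
    [0, 0, -25.5],
    [0, 0, -34],
    [0, 0, -42.5],
    [0, 0, -51],
    [0, 0, -59.5],
    [0, 0, -68],
    [0, 0, -76.5]
  ]
}}

```text
time: 11.45
tool_pos: [547.0, 199.1, 167.5]
tcp_rot: [180.0, 0.1, -177.4]
ft_force: [-0.3, 0.6, -4.0]
finger_gap: 28.2
grip_force: 41.9
```

```bash
python3 - <<'E' 2>/dev/null
from h import *
mv((548.4,197,84),11.3)
E
```

```text
lin [-0.0013 -0.0022  0.0835] rotz -8.7 j6 end -82 rows 1.7
```

Emit:
{"fn": "servo_tool", "kwargs": {
  "fingers": [0, 0, 0, 0, 0, 0, 0.04, 0.05, 0.05, 0.05],
  "linear": [
    [-0.001, -0.002, 0],
    [-0.001, -0.002, 0.03],
    [-0.001, -0.002, 0.06],
    [-0.001, -0.002, 0.084],
    [-0.001, -0.002, 0.084],
    [-0.001, -0.002, 0.084],
    [-0.001, -0.002, 0.084],
    [-0.001, -0.002, 0.084],
    [-0.001, -0.002, 0.04],
    [-0.001, -0.002, -0.01]
  ],
  "rotation": [
    [0, 0, -8],
    [0, 0, -8.7],
    [0, 0, -8.7],
    [0, 0, -8.7],
    [0, 0, -8.7],
    [0, 0, -8.7],
    [0, 0, -8.7],
    [0, 0, -8.7],
    [0, 0, -8.7],
    [0, 0, -8.7]
  ]
}}

```text
time: 12.45
tool_pos: [546.8, 195.4, 176.4]
tcp_rot: [-180.0, -0.3, -169.0]
ft_force: [0.9, 0.4, 0.9]
finger_gap: 49.6
grip_force: 0.0
```

```bash
python3 - <<'E' 2>/dev/null
from h import *
cass(snap('top'));
mv((625.6,-155.6,160),74)
mv((529,-114,160),83.6)
E
```

```text
px [331.4 180. ] [333.1 172.9] [336.9 160.9] mid [ 643.4 -160.3] yaw 165.0 rest-grip 53.0 orange local 18.6 1.1
px [312.5 204.7] [310.9 212.5] [308.9 224.7] mid [493.3 -94.1] yaw -9.2 rest-grip 53.1 orange local 24.7 -1.2
lin [-0.005  -0.36    0.0288] rotz 117.0 j6 end 2 rows 13.6
lin [ 0.0819 -0.3008  0.0288] rotz 107.4 j6 end -6 rows 12.5
```

C4 was knocked to about (493,-94), and I have its new pose. I'll take it next.

```bash
python3 - <<'E' 2>/dev/null
from h import *
mv((511,-97,160),80.8)
E
```

```text
lin [ 0.0963 -0.2806  0.0288] rotz 110.2 j6 end -2 rows 12.8
```

Emit:
{"fn": "servo_tool", "kwargs": {
  "fingers": [0.085, 0.085, 0.085, 0.085, 0.085, 0.085, 0.085, 0.085, 0.085, 0.085],
  "linear": [
    [0, -0.01, 0],
    [0, -0.04, 0],
    [0.01, -0.07, 0],
    [0.02, -0.1, 0],
    [0.03, -0.13, 0],
    [0.04, -0.16, 0.01],
    [0.05, -0.19, 0.015],
    [0.06, -0.22, 0.015],
    [0.075, -0.25, 0.015],
    [0.09, -0.28, 0.015]
  ],
  "rotation": [
    [0, 0, 8],
    [0, 0, 16],
    [0, 0, 24],
    [0, 0, 32],
    [0, 0, 40],
    [0, 0, 48],
    [0, 0, 56],
    [0, 0, 64],
    [0, 0, 72],
    [0, 0, 80]
  ]
}}

```text
time: 13.5
tool_pos: [513.6, -97.6, 163.2]
tcp_rot: [179.9, 0.1, 110.6]
ft_force: [1.3, 0.1, -0.4]
finger_gap: 85.1
grip_force: 0.0
```

```bash
python3 - <<'E' 2>/dev/null
from h import *
mv((511,-97,130),80.8);mv((511,-97,75),80.8)
E
```

```text
lin [ 0.0014 -0.0022  0.0332] rotz 29.8 j6 end -2 rows 3.5
lin [ 0.0014 -0.0022  0.0882] rotz 29.8 j6 end -2 rows 3.5
```

Emit:
{"fn": "servo_tool", "kwargs": {
  "fingers": [0.085, 0.085, 0.085, 0.085, 0.085, 0.085, 0.085, 0.07, 0.055, 0.04],
  "linear": [
    [0, 0, 0],
    [0, 0, 0.01],
    [0.001, -0.002, 0.03],
    [0.001, -0.002, 0.033],
    [0.001, -0.002, 0.065],
    [0.001, -0.002, 0.088],
    [0.001, -0.002, 0.088],
    [0.001, -0.002, 0.088],
    [0.001, -0.002, 0.088],
    [0.001, -0.002, 0.088]
  ],
  "rotation": [
    [0, 0, 8],
    [0, 0, 16],
    [0, 0, 24],
    [0, 0, 29.8],
    [0, 0, 29.8],
    [0, 0, 29.8],
    [0, 0, 29.8],
    [0, 0, 29.8],
    [0, 0, 29.8],
    [0, 0, 29.8]
  ]
}}

```text
time: 14.5
tool_pos: [512.4, -96.3, 76.9]
tcp_rot: [179.8, 0.0, 81.2]
ft_force: [-4.1, 1.9, 5.6]
finger_gap: 51.3
grip_force: 40.6
```

Emit:
{"fn": "servo_tool", "kwargs": {
  "fingers": [0.02, 0.0, 0.0, 0, 0, 0, 0],
  "linear": [
    [0, 0, 0],
    [0, 0, 0],
    [0, 0, 0],
    [0, 0, 0],
    [0, 0, 0],
    [0, 0, 0],
    [0, 0, 0]
  ],
  "rotation": [
    [0, 0, 0],
    [0, 0, 0],
    [0, 0, 0],
    [0, 0, 0],
    [0, 0, 0],
    [0, 0, 0],
    [0, 0, 0]
  ]
}}

```text
time: 15.2
tool_pos: [512.4, -96.3, 76.8]
tcp_rot: [179.8, 0.0, 81.2]
ft_force: [-4.6, 1.2, 9.1]
finger_gap: 51.1
grip_force: 41.6
```

```bash
python3 - <<'E' 2>/dev/null
from h import *
mv((483.7,184.1,170),11.3);mv((536+6,-362+42,170),81.5)
E
```

```text
lin [ 0.2726 -0.0714 -0.0932] rotz 69.9 j6 end 100 rows 8.1
lin [-0.2166  0.0636 -0.0932] rotz -0.3 j6 end -22 rows 4.9
```

It binds: the gap stays at 51 mm, about 14 mm of travel. This one goes to the tray.

```bash
python3 - <<'E' 2>/dev/null
from h import *
mv((553,-322,170),81.5);mv((553,-322,82.5),81.5)
E
```

```text
lin [-0.2168  0.0747 -0.0932] rotz -0.3 j6 end -22 rows 5.0
lin [-0.2168  0.0747 -0.0057] rotz -0.3 j6 end -22 rows 4.6
```

Emit:
{"fn": "servo_tool", "kwargs": {
  "fingers": [0, 0, 0, 0, 0, 0, 0, 0, 0, 0],
  "linear": [
    [0, 0, -0.045],
    [-0.015, 0.005, -0.093],
    [-0.055, 0.02, -0.093],
    [-0.1, 0.035, -0.093],
    [-0.145, 0.05, -0.093],
    [-0.185, 0.063, -0.093],
    [-0.217, 0.075, -0.093],
    [-0.217, 0.075, -0.06],
    [-0.217, 0.075, -0.025],
    [-0.217, 0.075, -0.01]
  ],
  "rotation": [
    [0, 0, 0],
    [0, 0, 0],
    [0, 0, 0],
    [0, 0, 0],
    [0, 0, 0],
    [0, 0, 0],
    [0, 0, 0],
    [0, 0, 0],
    [0, 0, 0],
    [0, 0, 0]
  ]
}}

```text
time: 16.2
tool_pos: [549.7, -321.0, 81.2]
tcp_rot: [-179.7, -0.1, 81.1]
ft_force: [-43.8, 14.0, 78.4]
finger_gap: 50.9
grip_force: 71.9
```

```bash
python3 - <<'E' 2>/dev/null
from h import *
mv((553,-322,82.5),81.5);s=r.sense();print(s['tool_pos'],s['ft_force'],s['finger_gap'])
E
```

```text
lin [-0.0005  0.0034 -0.0013] rotz -0.4 j6 end -22 rows 0.1
[ 549.73048006 -321.00880045   81.20361578] [-43.81212123  13.96078781  78.41660164] 50.85405476986814
```

Emit:
{"fn": "servo_tool", "kwargs": {
  "fingers": [0, 0, 0],
  "linear": [
    [0, 0, -0.005],
    [0, 0, -0.02],
    [0, 0, -0.03]
  ],
  "rotation": [
    [0, 0, 0],
    [0, 0, 0],
    [0, 0, 0]
  ]
}}

```text
time: 16.5
tool_pos: [553.2, -322.4, 117.6]
tcp_rot: [179.8, 0.1, 81.2]
ft_force: [0.2, -0.5, -3.1]
finger_gap: 51.2
grip_force: 47.5
```

```bash
python3 - <<'E' 2>/dev/null
from h import *
s=r.sense();print(s['tool_pos'],s['ft_force'],s['finger_gap'])
s=snap('scene');f=s['frame'][200:380,100:320,::-1];a=cv2.resize(f,None,fx=2.2,fy=2.2,interpolation=2)
g=snap('top')['frame'][160:260,350:460,::-1];b=cv2.resize(g,None,fx=2.8,fy=2.8,interpolation=2)
h=max(a.shape[0],b.shape[0]);P=lambda i:np.pad(i,((0,h-i.shape[0]),(0,0),(0,0)))
cv2.imwrite('pics/s3.png',np.hstack([P(a),P(b)]))
E
```

```text
[ 553.19804014 -322.36547586  117.5681237 ] [ 0.20181305 -0.45995375 -3.14141419] 51.165915999633754
```

View pics/s3.png

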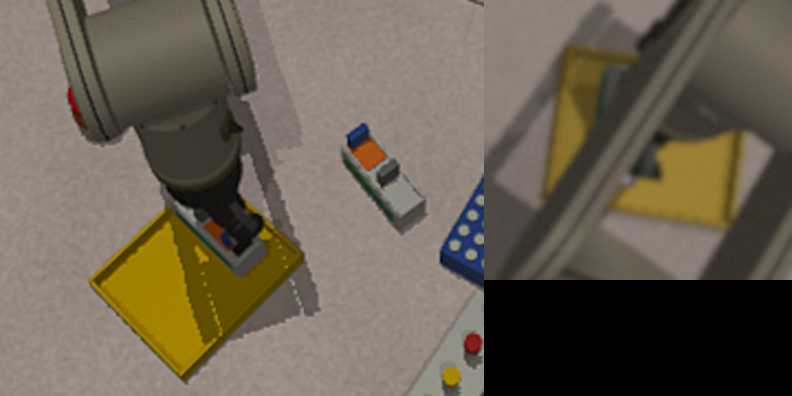

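The cassette hangs over the tray's +y half, but its -x end appears to overhang the wall, around (165,204) in the left crop. I'll re-measure the tray from the scene view.

```bash
python3 - <<'E' 2>/dev/null
from h import *
s=snap('scene');t=snap('top')
f=cv2.imread('pics/s0.png');hs=cv2.cvtColor(f,cv2.COLOR_BGR2HSV)
m=cv2.inRange(hs,(18,120,40),(35,255,255));k,l,st,c=cv2.connectedComponentsWithStats(m);i=1+np.argmax(st[1:,4]);
cn=cv2.findContours((l==i).astype(np.uint8),0,1)[0][0]
ap=cv2.approxPolyDP(cv2.convexHull(cn),4,True)[:,0];print(ap.tolist())
for q in ap: print(q,onz(s,*q,28)[:2].round(1),onz(s,*q,0)[:2].round(1))
f=cv2.imread('pics/t0.png');hs=cv2.cvtColor(f,cv2.COLOR_BGR2HSV)
m=cv2.inRange(hs,(18,120,40),(35,255,255));m[:,470:]=0;cn=max(cv2.findContours(m,0,1)[0],key=cv2.contourArea)
ap=cv2.approxPolyDP(cv2.convexHull(cn),4,True)[:,0]
for q in ap: print('top',q,onz(t,*q,28)[:2].round(1))
# cassette in hand, green/white body in scene
v=np.array([np.cos(np.radians(-8.9)),np.sin(np.radians(-8.9))]);n=np.array([-v[1],v[0]])
tc=r.sense()['tool_pos'];mid=tc[:2]-11*v
for a,b in[(-55,-20),(55,-20),(-55,20),(55,20)]:
    q=mid+a*v+b*n;print('pred top corner px',proj(s,[*q,tc[2]-77+48]).round(0),'crop',((proj(s,[*q,tc[2]-77+48])-[100,200])*2.2).round(0))
E
```

```text
[[195, 276], [237, 319], [183, 372], [140, 326]]
[195 276] [ 480.1 -266.6] [ 469.4 -259.8]
[237 319] [ 633.8 -295.6] [ 626.7 -289.5]
[183 372] [ 607.2 -465.4] [ 599.4 -463.2]
[140 326] [ 453.3 -440.9] [ 442.  -438.1]
top [380 177] [ 620.2 -286.2]
top [445 188] [ 594.6 -462.1]
top [437 240] [ 453.6 -440. ]
top [371 229] [ 478.5 -263. ]
pred top corner px [175. 288.] crop [166. 195.]
pred top corner px [207. 320.] crop [235. 263.]
pred top corner px [188. 277.] crop [194. 169.]
pred top corner px [220. 307.] crop [263. 236.]
```

Emit:
{"fn": "servo_tool", "kwargs": {
  "fingers": [0, 0, 0, 0, 0, 0, 0, 0, 0, 0],
  "linear": [
    [0, -0.004, 0.01],
    [0, -0.004, 0.02],
    [0, -0.004, 0.026],
    [0, -0.004, 0.029],
    [0, -0.004, 0.031],
    [0, -0.004, 0.032],
    [0, -0.004, 0.033],
    [0, -0.004, 0.033],
    [0, -0.004, 0.033],
    [0, -0.004, 0.033]
  ],
  "rotation": [
    [0, 0, 0],
    [0, 0, 0],
    [0, 0, 0],
    [0, 0, 0],
    [0, 0, 0],
    [0, 0, 0],
    [0, 0, 0],
    [0, 0, 0],
    [0, 0, 0],
    [0, 0, 0]
  ]
}}

```text
time: 17.7
tool_pos: [548.1, -321.4, 81.6]
tcp_rot: [180.0, 0.0, 81.2]
ft_force: [0.1, -0.6, -3.2]
finger_gap: 51.0
grip_force: 47.4
```

Emit:
{"fn": "servo_tool", "kwargs": {
  "fingers": [0, 0, 0, 0, 0, 0],
  "linear": [
    [0, 0.006, -0.003],
    [0, 0.006, 0],
    [0, 0.006, 0.001],
    [0, 0.006, 0.002],
    [0, 0.006, 0.002],
    [0, 0.006, 0.002]
  ],
  "rotation": [
    [0, 0, 0],
    [0, 0, 0],
    [0, 0, 0],
    [0, 0, 0],
    [0, 0, 0],
    [0, 0, 0]
  ]
}}

```text
time: 18.3
tool_pos: [554.7, -322.4, 81.0]
tcp_rot: [179.9, 0.0, 81.2]
ft_force: [-2.0, 2.3, 7.5]
finger_gap: 50.6
grip_force: 48.9
```

Emit:
{"fn": "servo_tool", "kwargs": {
  "fingers": [0.07, 0.07, 0.075, 0.075, 0.075, 0.085],
  "linear": [
    [0, 0, 0],
    [0, 0, 0],
    [0, 0, -0.01],
    [0, 0, -0.04],
    [0, 0, -0.08],
    [0, 0, -0.09]
  ],
  "rotation": [
    [0, 0, 0],
    [0, 0, 0],
    [0, 0, 0],
    [0, 0, 0],
    [0, 0, 0],
    [0, 0, 0]
  ]
}}

```text
time: 18.9
tool_pos: [556.2, -323.8, 175.8]
tcp_rot: [179.6, 0.2, 81.2]
ft_force: [0.9, -0.9, 1.3]
finger_gap: 84.8
grip_force: 0.0
```

```bash
python3 - <<'E' 2>/dev/null
from h import *
cass(snap('top'));
mv((626,-155.6,160),74.5)
E
```

```text
px [200.4 172.2] [196.5 174.8] [188.3 182.9] mid [591.8 218.2] yaw -46.7 rest-grip 42.3 orange local 19.8 7.5
px [331.2 180. ] [333.1 172.9] [337.1 160.9] mid [ 643.5 -160.6] yaw 164.1 rest-grip 53.3 orange local 18.7 1.1
px [193.8 195.3] [198.8 195.7] [208.4 198.5] mid [547.1 181. ] yaw 78.9 rest-grip 38.9 orange local 20.4 -3.7
lin [0.177  0.0429 0.016 ] rotz 6.7 j6 end 2 rows 3.7
```

Emit:
{"fn": "servo_tool", "kwargs": {
  "fingers": [0.085, 0.085, 0.085, 0.085, 0.085, 0.085, 0.085, 0.085, 0.085],
  "linear": [
    [0.04, 0.01, 0],
    [0.085, 0.02, 0.01],
    [0.13, 0.031, 0.016],
    [0.177, 0.043, 0.016],
    [0.177, 0.043, 0.03],
    [0.177, 0.043, 0.06],
    [0.177, 0.043, 0.085],
    [0.177, 0.043, 0.1],
    [0.177, 0.043, 0.1]
  ],
  "rotation": [
    [0, 0, 2],
    [0, 0, 4],
    [0, 0, 6.7],
    [0, 0, 6.7],
    [0, 0, 6.7],
    [0, 0, 6.7],
    [0, 0, 6.7],
    [0, 0, 6.7],
    [0, 0, 6.7]
  ]
}}

```text
time: 19.85
tool_pos: [621.3, -153.7, 65.9]
tcp_rot: [-179.7, -0.0, 74.4]
ft_force: [-0.2, 0.5, 0.3]
finger_gap: 84.9
grip_force: 0.0
```

Emit:
{"fn": "servo_tool", "kwargs": {
  "fingers": [0.07, 0.05, 0.03, 0.0, 0.0, 0.0, 0, 0, 0],
  "linear": [
    [0, 0, 0],
    [0, 0, 0],
    [0, 0, 0],
    [0, 0, 0],
    [0, 0, 0],
    [0, 0, 0],
    [0, 0, 0],
    [0, 0, 0],
    [0, 0, 0]
  ],
  "rotation": [
    [0, 0, 0],
    [0, 0, 0],
    [0, 0, 0],
    [0, 0, 0],
    [0, 0, 0],
    [0, 0, 0],
    [0, 0, 0],
    [0, 0, 0],
    [0, 0, 0]
  ]
}}

```text
time: 20.75
tool_pos: [625.5, -154.6, 72.1]
tcp_rot: [179.7, 0.0, 74.5]
ft_force: [4.3, -1.4, 11.9]
finger_gap: 28.6
grip_force: 40.1
```

```bash
python3 - <<'E' 2>/dev/null
from h import *
mv((483.7,184.1,170),11.3);mv((540-6.3,-364-42,170),81.5)
E
```

```text
lin [ 0.2884 -0.2273 -0.0979] rotz 63.2 j6 end 100 rows 7.6
lin [-0.2668 -0.0211 -0.0979] rotz -7.0 j6 end -29 rows 5.7
```

It runs freely, so it goes in the near lane at (484,184).

Emit:
{"fn": "servo_tool", "kwargs": {
  "fingers": [0, 0, 0, 0, 0, 0, 0, 0, 0, 0],
  "linear": [
    [0, 0, -0.045],
    [0.01, -0.008, -0.098],
    [0.045, -0.036, -0.098],
    [0.08, -0.064, -0.098],
    [0.115, -0.092, -0.098],
    [0.15, -0.12, -0.098],
    [0.185, -0.147, -0.098],
    [0.22, -0.175, -0.098],
    [0.255, -0.202, -0.098],
    [0.288, -0.227, -0.098]
  ],
  "rotation": [
    [0, 0, 0],
    [0, 0, 7],
    [0, 0, 14],
    [0, 0, 21],
    [0, 0, 28],
    [0, 0, 35],
    [0, 0, 42],
    [0, 0, 49],
    [0, 0, 56],
    [0, 0, 63.2]
  ]
}}

```text
time: 21.75
tool_pos: [479.3, 185.6, 166.0]
tcp_rot: [180.0, 0.2, 11.0]
ft_force: [0.8, 0.4, -3.2]
finger_gap: 28.4
grip_force: 45.4
```

```bash
python3 - <<'E' 2>/dev/null
from h import *
mv((483.7,184.1,79),11.3)
E
```

```text
lin [0.004  0.0023 0.087 ] rotz -0.3 j6 end 100 rows 1.7
```

Emit:
{"fn": "servo_tool", "kwargs": {
  "fingers": [0, 0, 0],
  "linear": [
    [0, 0, 0],
    [0, 0, 0],
    [0, 0, 0]
  ],
  "rotation": [
    [0, 0, 0],
    [0, 0, 0],
    [0, 0, 0]
  ]
}}

```text
time: 22.05
tool_pos: [481.5, 183.5, 166.6]
tcp_rot: [180.0, 0.1, 11.3]
ft_force: [0.4, -0.5, -3.5]
finger_gap: 28.2
grip_force: 45.5
```

```bash
python3 - <<'E' 2>/dev/null
from h import *
mv((483.7,184.1,79),11.3);print(r.sense()['tool_pos'])
E
```

```text
lin [ 0.0023 -0.0001  0.0876] rotz 0.0 j6 end 100 rows 1.8
[481.52098586 183.51970734 166.56320769]
```

Emit:
{"fn": "servo_tool", "kwargs": {
  "fingers": [0, 0, 0, 0, 0, 0, 0.04, 0.05, 0.05, 0.05],
  "linear": [
    [0.002, 0, 0.03],
    [0.002, 0, 0.06],
    [0.002, 0, 0.078],
    [0.002, 0, 0.085],
    [0.002, 0, 0.087],
    [0.002, 0, 0.088],
    [0.002, 0, 0.088],
    [0.002, 0, 0.088],
    [0.002, 0, 0.05],
    [0.002, 0, 0]
  ],
  "rotation": [
    [0, 0, 0],
    [0, 0, 0],
    [0, 0, 0],
    [0, 0, 0],
    [0, 0, 0],
    [0, 0, 0],
    [0, 0, 0],
    [0, 0, 0],
    [0, 0, 0],
    [0, 0, 0]
  ]
}}

```text
time: 23.05
tool_pos: [482.3, 184.3, 166.5]
tcp_rot: [180.0, 0.3, 11.3]
ft_force: [1.3, -0.2, -0.8]
finger_gap: 50.3
grip_force: 0.0
```

Emit:
{"fn": "servo_tool", "kwargs": {
  "fingers": [0.05, 0.05, 0.05, 0.05, 0.05, 0.05, 0.05],
  "linear": [
    [0, 0.04, -0.02],
    [0, 0.09, -0.05],
    [0, 0.14, -0.08],
    [0, 0.19, -0.08],
    [0, 0.24, -0.08],
    [0, 0.24, -0.08],
    [0, 0.24, -0.08]
  ],
  "rotation": [
    [0, 0, 0],
    [0, 0, 0],
    [0, 0, 0],
    [0, 0, 0],
    [0, 0, 0],
    [0, 0, 0],
    [0, 0, 0]
  ]
}}

```text
time: 23.75
tool_pos: [531.4, -52.8, 248.4]
tcp_rot: [179.9, -0.1, 11.1]
ft_force: [-0.5, 0.3, 0.2]
finger_gap: 49.8
grip_force: 0.0
```

```bash
python3 - <<'E' 2>/dev/null
from h import *
s=r.sense();print(s['tool_pos'],s['ft_force'],s['finger_gap'])
t=snap('top')['frame'][:,:,::-1];s=snap('scene')['frame'][:,:,::-1]
R=lambda i,k:cv2.resize(i,None,fx=k,fy=k,interpolation=2)
a=R(t[140:260,120:250],3);b=R(t[165:255,360:455],4);c=R(s[80:220,240:400],2.4);d=R(s[260:380,130:250],2)
W=lambda *x:np.hstack([np.pad(i,((0,max(y.shape[0] for y in x)-i.shape[0]),(0,0),(0,0))) for i in x])
u,v=W(a,b),W(c,d);w=max(u.shape[1],v.shape[1])
im=np.vstack([np.pad(i,((0,0),(0,w-i.shape[1]),(0,0))) for i in(u,v)]);print(im.shape)
k=min(1,600/im.shape[0],800/im.shape[1]);cv2.imwrite('pics/q1.png',cv2.resize(im,None,fx=k,fy=k,interpolation=3))
E
```

```text
[531.4379836  -52.76321345 248.38199487] [-0.46958014  0.2923598   0.20903765] 49.80844079736711
(696, 770, 3)
```

View pics/q1.png

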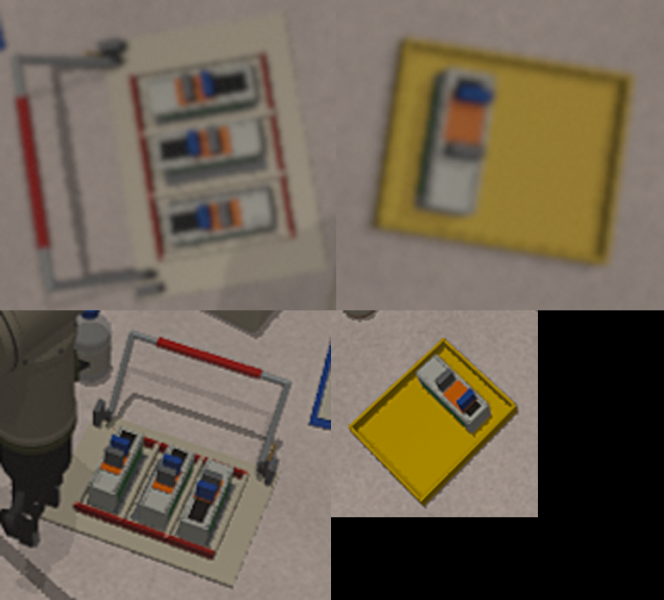

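The three free cassettes stand in the lanes with grip against rest, fully open. The binding one is upright in the tray, and the bail is open. Next I'll close the bail.

```bash
python3 - <<'E' 2>/dev/null
from h import *
mv((506,408,250),101.3)
t=snap('top');print('bottle',onz(t,136,280,130).round(0))
E
```

```text
lin [ 0.0649 -0.454  -0.0023] rotz -90.1 j6 end 28 rows 10.5
bottle [333. 335. 130.]
```

Emit:
{"fn": "servo_tool", "kwargs": {
  "fingers": [0, 0, 0, 0, 0, 0, 0, 0, 0, 0],
  "linear": [
    [0.006, -0.042, -0.01],
    [0.012, -0.084, -0.02],
    [0.018, -0.126, -0.03],
    [0.024, -0.168, -0.03],
    [0.03, -0.21, -0.03],
    [0.036, -0.252, -0.03],
    [0.042, -0.3, -0.03],
    [0.048, -0.348, -0.03],
    [0.056, -0.396, -0.03],
    [0.065, -0.44, -0.02]
  ],
  "rotation": [
    [0, 0, -8],
    [0, 0, -16],
    [0, 0, -24],
    [0, 0, -32],
    [0, 0, -40],
    [0, 0, -48],
    [0, 0, -56],
    [0, 0, -64],
    [0, 0, -72],
    [0, 0, -80]
  ]
}}

```text
time: 24.9
tool_pos: [506.9, 398.2, 269.2]
tcp_rot: [179.9, -0.1, 91.8]
ft_force: [0.5, -0.9, 0.3]
finger_gap: 0.3
grip_force: 0.0
```

Emit:
{"fn": "servo_tool", "kwargs": {
  "fingers": [0, 0, 0],
  "linear": [
    [0, 0, 0],
    [0, 0, 0],
    [0, 0, 0]
  ],
  "rotation": [
    [0, 0, -8],
    [0, 0, -10],
    [0, 0, -10]
  ]
}}

```text
time: 25.2
tool_pos: [506.8, 395.6, 266.8]
tcp_rot: [-179.9, 0.0, 101.5]
ft_force: [0.3, 0.2, 0.8]
finger_gap: -0.3
grip_force: 0.0
```

```bash
python3 - <<'E' 2>/dev/null
from h import *
mv((506,408,117),101.3)
E
```

```text
lin [0.0123 0.0017 0.1498] rotz 0.2 j6 end 28 rows 3.0
```

Emit:
{"fn": "servo_tool", "kwargs": {
  "fingers": [0, 0, 0, 0, 0, 0, 0],
  "linear": [
    [0.012, 0.002, 0.03],
    [0.012, 0.002, 0.07],
    [0.012, 0.002, 0.11],
    [0.012, 0.002, 0.14],
    [0.012, 0.002, 0.15],
    [0.012, 0.002, 0.15],
    [0.012, 0.002, 0.15]
  ],
  "rotation": [
    [0, 0, 0],
    [0, 0, 0],
    [0, 0, 0],
    [0, 0, 0],
    [0, 0, 0],
    [0, 0, 0],
    [0, 0, 0]
  ]
}}

```text
time: 25.9
tool_pos: [509.0, 406.6, 119.5]
tcp_rot: [179.9, -0.1, 101.3]
ft_force: [-0.3, 0.2, 1.8]
finger_gap: -0.1
grip_force: 0.0
```

Emit:
{"fn": "servo_tool", "kwargs": {
  "fingers": [0, 0, 0, 0, 0, 0, 0, 0, 0, 0],
  "linear": [
    [-0.02, 0, 0],
    [-0.035, 0, 0],
    [-0.05, 0, -0.003],
    [-0.065, 0, -0.008],
    [-0.08, 0, -0.012],
    [-0.095, 0, -0.016],
    [-0.11, 0, -0.018],
    [-0.125, 0, -0.02],
    [-0.135, 0, -0.02],
    [-0.135, 0, -0.02]
  ],
  "rotation": [
    [0, 0, 0],
    [0, 0, 0],
    [0, 0, 0],
    [0, 0, 0],
    [0, 0, 0],
    [0, 0, 0],
    [0, 0, 0],
    [0, 0, 0],
    [0, 0, 0],
    [0, 0, 0]
  ]
}}

```text
time: 26.9
tool_pos: [534.8, 271.4, 136.8]
tcp_rot: [-179.9, 0.0, 101.2]
ft_force: [-0.2, -0.6, 0.4]
finger_gap: -0.0
grip_force: 0.0
```

Emit:
{"fn": "servo_tool", "kwargs": {
  "fingers": [0, 0, 0, 0, 0, 0, 0, 0, 0, 0],
  "linear": [
    [0.02, 0, -0.02],
    [0.06, 0, -0.04],
    [0.1, 0, -0.08],
    [0.13, 0, -0.12],
    [0.16, 0, -0.15],
    [0.2, 0, -0.15],
    [0.24, 0, -0.15],
    [0.26, 0, -0.15],
    [0.26, 0, -0.15],
    [0.26, 0, -0.15]
  ],
  "rotation": [
    [0, 0, 0],
    [0, 0, 0],
    [0, 0, 0],
    [0, 0, 0],
    [0, 0, 0],
    [0, 0, 0],
    [0, 0, 0],
    [0, 0, 0],
    [0, 0, 0],
    [0, 0, 0]
  ]
}}

```text
time: 27.9
tool_pos: [483.3, 528.6, 286.2]
tcp_rot: [-179.9, 0.1, 101.3]
ft_force: [-0.6, 0.2, 0.0]
finger_gap: -0.1
grip_force: 0.0
```

```bash
python3 - <<'E' 2>/dev/null
from h import *
s=r.sense();print(s['time'],s['tool_pos'],s['ft_force'])
t=snap('top','t9')['frame'][:,:,::-1];s=snap('scene')['frame'][:,:,::-1]
R=lambda i,k:cv2.resize(i,None,fx=k,fy=k,interpolation=2)
a=R(t[100:310,110:460],1.5);c=R(s[60:260,220:420],1.5)
im=np.vstack([a,np.pad(c,((0,0),(0,max(0,a.shape[1]-c.shape[1])),(0,0)))])
k=min(1,600/im.shape[0],800/im.shape[1]);cv2.imwrite('pics/q2.png',cv2.resize(im,None,fx=k,fy=k,interpolation=3))
E
```

```text
27.9 [483.33287941 528.60571997 286.20564801] [-0.62610995  0.16142542  0.02016556]
```

View pics/q2.png

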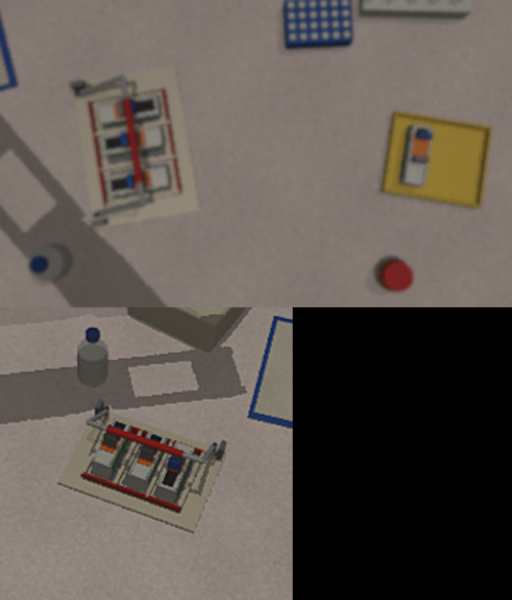

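The bail is shut with its red bar over the three cassettes, at about (133,140) in the upper crop. The tray cassette, bottle, jar and tip box haven't moved, so I'm handing in.

```bash
python3 -c "
from bench import r
print(r.hand_in())"
```

```text
the job is handed in; nothing more can be done
None
```

The job is handed in, with no verdict returned: of the four cassettes present, three ran freely and stand shutter-open in the lanes under the closed bail, the one that bound is in the yellow tray at its jam, and the bottle, jar and tip box look unmoved.

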